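Park the screw dish in its bay and bolt it in

TASK

Push the open dish of screws along the worktop, through the narrow gap between the two steel posts, until it is wholly inside the wooden parking bay. Then push the sliding bolt at the mouth of the bay fully across so that the dish cannot come out again. The dish must stay flat on the worktop (push it, never lift or tip it), and the other loose things must stay where they are.

Things in the scene. Friction and masses are not known exactly. Their poses are not given: they have to be found in the camera images.
- screw_dish: loose round open dish holding small screws, the only round dish: outer diameter 73 mm at the rim (62 mm at the foot), 22 mm high, rim wall about 5 mm, 0.1 to 0.17 kg. Origin at the centre of its underside; z up. Its yaw has no meaning.
- dock: fixed wooden parking bay. Origin on the worktop, midway between the two posts of its mouth; +x points into the bay, +y left when looking in, z up. The steel posts, 12 mm thick, 34 mm high, stand at x = 0, y = +-45.5 mm: free gap 79 mm. Behind them the bay is 110 mm wide and reaches to its back wall at x = 110 mm; its floor is the worktop, its walls are 18 mm high.
- bolt (a joint): travel of the steel bolt along the bay's +y: 0 = open (as found, tip clear of the gap), 0.045 m = fully across, at its stop, barring 45 mm of the gap. The rod is 10 mm thick, its axis 13 mm up and 15 mm in front of the post centres. Slides with about 1.5 N of friction, stays where it is left. Its guide (24 mm high) is fixed at x = -23 to -7, y = -76 to -46 mm of the bay.
- bolt_knob (a point): on the axis of the bolt's upright knob, 35 mm above the worktop: push the knob from its outer side along the bay's +y. A 10 mm thick pin at the rod's outer end (the rod ends 6 mm beyond its axis), with a 14 mm wide head 40 to 47 mm up. Bolt open: at x = -15, y = -131 mm of the bay; fully across: y = -86. A 2 mm strip lies below it.
- black_loupe: bystander, loose: black eye loupe, 38 mm wide, 30 mm high, standing left of the mouth of the bay. Origin at the centre of its underside.
- white_jar: bystander, loose: small jar of parts with a white lid, 41 mm wide, 54 mm high, left of the bay. Origin at the centre of its underside.
- white_roll: bystander, loose: flat white roll of thread tape, 82 mm wide, 14 mm high, lying right of the bay. Origin at the centre of its underside.
- bay_centre (a point): point on the worktop in the middle of the bay's floor, at x = 60, y = 0 mm of the bay: the dish's centre belongs about here
There are look-alikes about, which are no part of the job. What is shaped like the screw_dish but orange or red is not meant.

How it is judged (in metres and radians):
On the way, in this order (a step that is already met when the one before it is completed fails the run):
1. the dish has been pushed through the gap and stands wholly inside the bay (x of screw_dish in the frame of dock between 0.041 and 0.09 m and y of screw_dish in the frame of dock between -0.03 and 0.03 m), for 0.2 s.
2. the bolt has been pushed fully across (value of joint bolt above 0.04 m), for 0.2 s.
At the end, for the whole second after the job is handed in: The dish stands flat and at rest in the bay, its centre at least 36 mm behind the line of the posts (41 mm when it is first pushed in) and within 30 mm of the bay's centre line, and the bolt is across by at least 40 of its 45 mm (x of screw_dish in the frame of dock between 0.036 and 0.09 m and y of screw_dish in the frame of dock between -0.03 and 0.03 m and height (world z) of screw_dish below 0.004 m and angle between screw_dish's own z axis and vertical below 0.08 rad and linear speed of screw_dish below 0.01 m/s and value of joint bolt above 0.04 m); the robot touches nothing.
It fails at once if the dish is lifted off the worktop by more than 8 mm (height (world z) of screw_dish above 0.008 m).
It fails at once if the dish is tipped by more than 0.25 rad (angle between screw_dish's own z axis and vertical above 0.25 rad).
It fails at once if a loose bystander is moved by more than 15 mm (distance of any of black_loupe, white_jar, white_roll from where it was at the start of the episode above 0.015 m).
It also fails if it takes over 51 s, if anything falls off the work surface, if the arm or the gripper's body presses on something with over 40 N, if the wrist force passes 120 N, or if a joint passes its speed limit or range.

ROBOT

A 6-joint arm with a two-finger parallel gripper is mounted at the origin on a cart in front of the work surface, level with it; the furniture and walls round the work are solid. World frame = base frame: x ahead of the robot, y to its left, z up, the work surface at z = 0. Lengths are in mm, angles in rad, forces in N, time in s.
With the tool pointing down it reaches from about 350 to 875 mm from the base axis. Payload 4.2 kg.
Tool frame: the origin (TCP) lies at the very end of the fingers, on their centre line; the grasp point (between the pads) lies 19 mm behind it (arm.tcp_to_grasp is the x of the grasp point in the tool frame, in mm); x points along the fingers, z is the direction in which the jaws open and shut, and the axes are right-handed (so a half turn about x gives the same grasp; the last joint's range is limited). The gripper opens to 85 mm and grips with 20 to 120 N. Pads are 22 mm wide; open, the fingers measure 114 mm over their backs; the gripper's body (76 mm by 85 mm) begins 54 mm behind the grasp point. The pads swing forward as they close: fully open they stand 13 mm farther back than shut.
Start: joints at [-1.027, 0.385, 0.008, 0, -1.194, -0.259], TCP at [175.62, -599.797, 231.312] pointing down, gripper open.
Joint ranges: [-3.14, 3.14], [-1.21, 2.06], [-1.07, 1.41], [-3.16, 2.05], [-2.99, -0.16], [-3.1, 3.1]. Speed limits (rad/s): [2.79, 2.79, 3.14, 3.14, 3.14, 3.14].

INTERFACE

Orientations are given as a unit quaternion [x, y, z, w].
In Python, from bench import status, get_image, job, arm gives the robot as it stands.
- The arm moves only by the tool apply_moves, never from a script. Its argument "targets" is text: rows parted by semicolons, each of 5 numbers parted by spaces: the shift along the tool's x, y, z in mm, then the turn about the tool's x in degrees, then the gripper's target within -1 to 1 (shut at 1, half-way at 0, fully open at -1). In form: dx dy dz spin hand; .... A call has 1 to 10 rows; each row is the pose to reach, as a shift and turn from the pose commanded when the call began, along the tool's axes at that moment; what a row does not reach only later rows make up. A row lasts 1/12 s, in which the tool goes at most 41.7 mm and 7.16 degrees, less where a joint would pass 70% of its speed; a pose out of reach is approached as far as the arm can. A call with a gripper value outside its range is refused whole. The fingers move at their own pace and stop on an object; the grip force is fixed at half the most. Time passes only in rows, so rows that repeat a pose let the fingers close. It gives the time, the measured TCP pose, the force and the opening at its end, in the units of the state.
- status.read_state(): the state, without advancing time (a new reading comes with each control period).
- get_image(name): name is "scene" or "side" or "wrist"; returns a dict with "img" (384x512x3 uint8, red, green, blue), "mtx" (3x3 intrinsics, pixels), "world_from_camera" (4x4, takes a point from camera to world coordinates). Camera axes: x right, y down, z forward; pixel columns grow to the right and rows downward; lengths in mm; the calibration is good to about 2 mm. A picture is of the moment at which its call begins. There is no depth.
- job.job_done(): hands the job in, once; it reports no verdict.
The state is a dict: "clock": time; "joints": joint angles; "joint_vel": joint speeds; "joint_efforts": joint torques, N m; "position": TCP position; "ee_rot": TCP orientation; "contact_force": force on the tool from outside, world axes, zero at the start; "wrist_torque": the same for the moment, N m; "gripper_width": finger opening in mm.
Only numpy, scipy, OpenCV 4.12 (cv2) and the standard library are available. Lean on these libraries where they do the work, as an engineer would, in place of code of your own. Each camera call takes 0.05 s, during which the arm holds its last target.

## Working session

There is one attempt and no reset: what is moved stays moved. The work goes in short steps, Python scripts to look and compute and a tool call to move; the robot and the scene stay as the last step left them, time stands still between calls to the robot, and variables do not carry over. Pictures are saved under pics/ and viewed, and the job is handed in when it is done.

Besides the shell and the picture viewer there is one more tool, called after ">>>" as name(argument=value, ...) on one line, values as JSON. apply_moves: Moves the arm, as the interface text tells. Its arguments: {"type":"object","properties":{"targets":{"type":"string"}},"required":["targets"]}

```bash
mkdir -p pics; ls
python3 - <<'E'
from bench import status,get_image
import cv2,pickle
print(status.read_state())
d={}
for n in("scene","side","wrist"):
    r=get_image(n); d[n]=r; cv2.imwrite(f"pics/{n}0.png",r["img"][:,:,::-1]); print(n,r["mtx"].round(1).tolist(),r["world_from_camera"].round(3).tolist())
pickle.dump(d,open("im0.pkl","wb"))
E
```

```text
pics
{'clock': 0.0, 'joints': array([-1.02738941e+00,  3.85578726e-01,  6.63468035e-03, -4.84501826e-04,
       -1.19399012e+00, -2.58598869e-01]), 'joint_vel': array([ 0.00019106,  0.00020281, -0.00034913,  0.00189969,  0.00022594,
        0.00037988]), 'joint_efforts': array([-8.30057361e-04, -3.92287874e+01,  1.88397700e+01,  4.18613791e+00,
       -4.67050209e-03,  6.64499368e-06]), 'position': array([ 175.46279038, -599.2660692 ,  230.21381023]), 'ee_rot': array([-0.56522123,  0.42359652,  0.56650319,  0.42445859]), 'contact_force': array([ 0.92951873, -0.1987005 , -0.16535582]), 'wrist_torque': array([-0.04062023, -0.00492655,  0.00033011]), 'gripper_width': 85.47279548370378}
scene [[464.5, 0.0, 261.2], [0.0, 464.5, 185.4], [0.0, 0.0, 1.0]] [[-0.887, -0.284, 0.363, 231.152], [-0.461, 0.541, -0.704, 835.144], [0.004, -0.792, -0.611, 577.853], [0.0, 0.0, 0.0, 1.0]]
side [[400.1, 0.0, 261.7], [0.0, 400.1, 188.6], [0.0, 0.0, 1.0]] [[-0.97, -0.157, 0.185, 385.059], [-0.242, 0.655, -0.716, 838.925], [-0.008, -0.739, -0.673, 626.658], [0.0, 0.0, 0.0, 1.0]]
wrist [[302.9, 0.0, 255.6], [0.0, 302.9, 193.6], [0.0, 0.0, 1.0]] [[-0.28, 0.926, 0.254, 111.735], [0.96, 0.269, 0.076, -619.154], [0.002, 0.265, -0.964, 373.206], [0.0, 0.0, 0.0, 1.0]]
```

View pics/scene0.png

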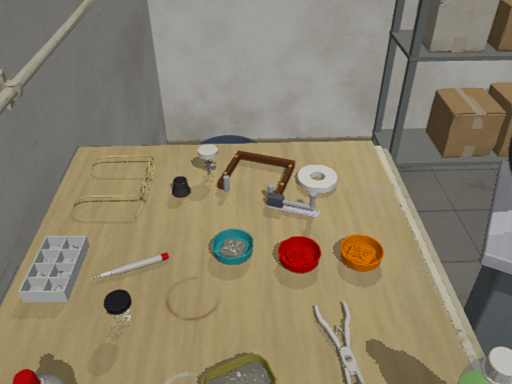

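View pics/side0.png

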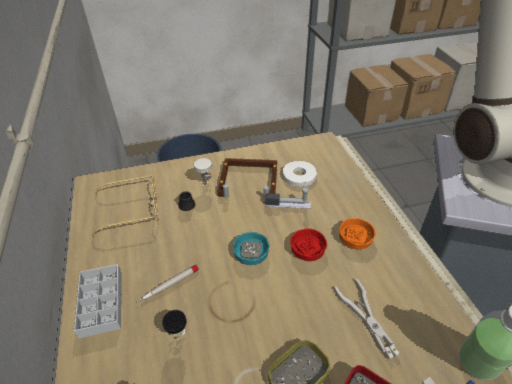

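View pics/wrist0.png

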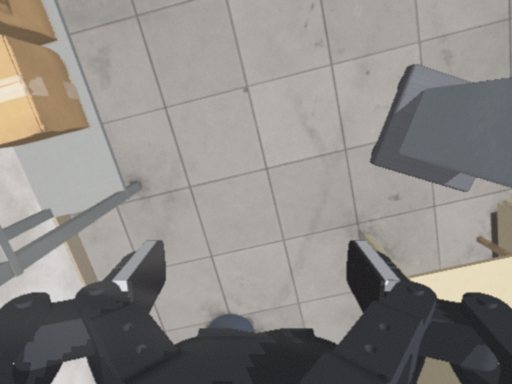

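The teal dish at scene (232,247) and side (251,249) fits. The red (300,254) and orange (361,252) dishes are the excluded look-alikes. I'll enlarge the view to confirm and to get the dock features.

Run:
```python
import cv2
a=cv2.imread("pics/scene0.png")[135:275,165:355]; cv2.imwrite("pics/c1.png",cv2.resize(a,None,fx=4.2,fy=4.2,interpolation=cv2.INTER_CUBIC))
a=cv2.imread("pics/side0.png")[145:275,170:330]; cv2.imwrite("pics/c2.png",cv2.resize(a,None,fx=4.5,fy=4.5,interpolation=cv2.INTER_CUBIC))
```

```text
(no output)
```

View pics/c1.png

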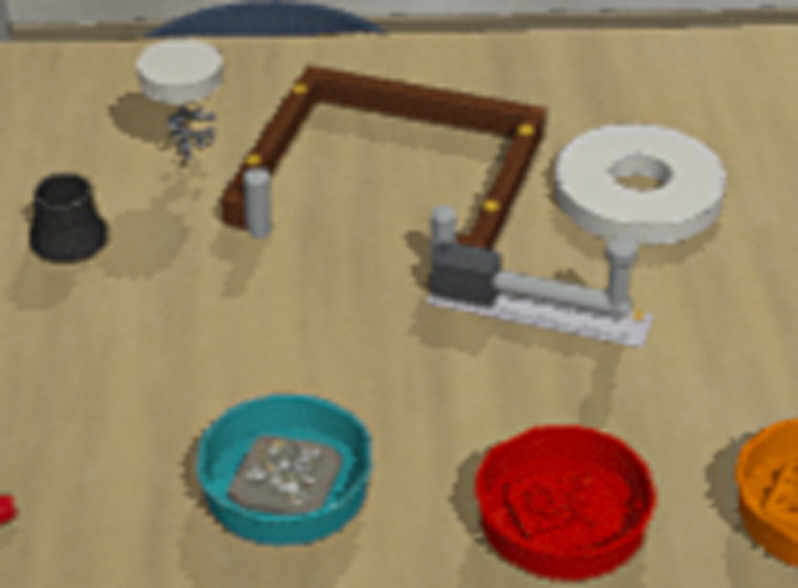

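View pics/c2.png

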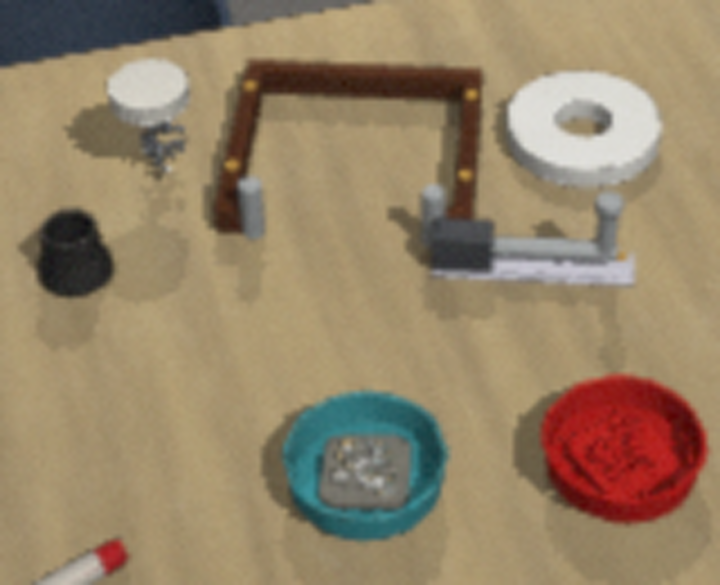

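```bash
cat > h.py <<'E'
import numpy as np,cv2
def cast(r,uv,z):
    d=np.linalg.inv(r["mtx"])@np.array([uv[0],uv[1],1.]); W=np.array(r["world_from_camera"]); d=W[:3,:3]@d; o=W[:3,3]
    return o+d*(z-o[2])/d[2]
def tri(rs,uvs):
    A=np.zeros((3,3));b=np.zeros(3)
    for r,uv in zip(rs,uvs):
        W=np.array(r["world_from_camera"]);d=W[:3,:3]@np.linalg.inv(r["mtx"])@np.array([uv[0],uv[1],1.]);d/=np.linalg.norm(d);P=np.eye(3)-np.outer(d,d);A+=P;b+=P@W[:3,3]
    return np.linalg.solve(A,b)
def proj(r,p):
    W=np.array(r["world_from_camera"]);c=W[:3,:3].T@(np.array(p)-W[:3,3]);q=r["mtx"]@c;return q[:2]/q[2]
def dish(r):
    hsv=cv2.cvtColor(r["img"],cv2.COLOR_RGB2HSV); m=cv2.inRange(hsv,(85,110,50),(102,255,255))
    n,l,s,c=cv2.connectedComponentsWithStats(m); 
    i=1+np.argmax(s[1:,4]); cs,_=cv2.findContours((l==i).astype(np.uint8),cv2.RETR_EXTERNAL,cv2.CHAIN_APPROX_NONE)
    h=cv2.convexHull(max(cs,key=cv2.contourArea))[:,0].astype(float)
    # silhouette -> rim plane z=22; far/lateral edge points belong to the rim circle
    p=np.array([cast(r,q,22)[:2] for q in h]); return s[i],p
def rimfit(r):
    s,p=dish(r); c=np.array(r["world_from_camera"])[:2,3]; m=p.mean(0); v=(c-m)/np.linalg.norm(c-m)
    k=p[((p-m)@v)<10]  # far side and flanks
    from scipy.optimize import least_squares
    f=least_squares(lambda x:np.hypot(k[:,0]-x[0],k[:,1]-x[1])-36.5,m,loss="soft_l1")
    return s,f.x,np.abs(f.fun).max()
E
python3 - <<'E'
from h import *
import pickle
d=pickle.load(open("im0.pkl","rb"))
f1=lambda u:((u[0]+.5)/4.2-.5+165,(u[1]+.5)/4.2-.5+135)
f2=lambda u:((u[0]+.5)/4.5-.5+170,(u[1]+.5)/4.5-.5+145)
S,D=d["scene"],d["side"]
for n,z,a,b in [("postL",34,(257,177),(250,184)),("postR",34,(443,215),(432,193)),("knob",47,(622,248),(609,202)),("backL",18,(310,68),(252,63)),("backR",18,(546,110),(480,71)),
 ("loupe",30,(63,188),(70,222)),("jar",54,(180,62),(148,85)),("roll",14,(640,175),(584,118))]:
    print(n,cast(S,f1(a),z).round(1),cast(D,f2(b),z).round(1),tri([S,D],[f1(a),f2(b)]).round(1))
for r in(S,D): print(rimfit(r))
E
```

```text
postL [628.4 216.6  34. ] [628.9 217.6  34. ] [629.7 215.   32.1]
postR [538.4 202.1  34. ] [539.9 203.   34. ] [541.3 196.8  28.8]
knob [451.6 202.   47. ] [453.1 203.5  47. ] [453.5 197.2  42.1]
backL [664.6 103.9  18. ] [665.  105.8  18. ] [666.1 102.1  15.7]
backR [540.2  81.9  18. ] [542.   83.7  18. ] [543.6  74.5  11.6]
loupe [707.  261.6  30. ] [707.2 260.3  30. ] [706.9 261.2  30.3]
jar [695.4 175.9  54. ] [694.3 178.8  54. ] [693.5 179.5  55.8]
roll [479.3 105.9  14. ] [480.7 105.1  14. ] [481.5  99.2   8.9]
(array([212, 229,  41,  35, 759], dtype=int32), array([530.33744356, 360.34451407]), np.float64(2.74168770893057))
(array([233, 233,  36,  32, 541], dtype=int32), array([531.35665015, 363.05064633]), np.float64(4.013529882620126))
```

```bash
cat >> h.py <<'E'
from scipy.spatial.transform import Rotation as Ro
O=np.array([584.2,209.8]); ex=np.array([.160,-.9871]); ey=np.array([.9871,.160])
todock=lambda p:np.array([(np.array(p[:2])-O)@ex,(np.array(p[:2])-O)@ey])
toworld=lambda a:O+a[0]*ex+a[1]*ey
def rel(s,x,y,z):
    R=Ro.from_quat(s["ee_rot"]).as_matrix(); p=np.array([*toworld((x,y)),z]); return (R.T@(p-s["position"])).round(1)
E
python3 - <<'E'
from h import *
from bench import status
s=status.read_state(); R=Ro.from_quat(s["ee_rot"]).as_matrix(); print(R.round(3)); print("tcp dock",todock(s["position"]).round(1))
z=R[:2,2]; print("angle z vs ey deg",np.degrees(np.arctan2(ey[1],ey[0])-np.arctan2(z[1],z[0])))
print("dish",todock((530.8,361.7)).round(1))
for p in [(-215,-60,160),(-215,-32,120)]: print(p,rel(s,*p),toworld(p[:2]))
E
```

```text
[[-0.001 -0.96  -0.281]
 [ 0.002 -0.281  0.96 ]
 [-1.     0.     0.002]]
tcp dock [ 733.4 -532.9]
angle z vs ey deg -97.10270862379377
dish [-158.5  -28.4]
(-215, -60, 160) [  71.9 -586.6  882.5] [490.574  412.4265]
(-215, -32, 120) [ 111.9 -614.4  879. ] [518.2128 416.9065]
```

>>> apply_moves(targets="0 -40 40 -5 0;0 -69 69 -10 0;0 -98 98 -17 0;0 -127 127 -24 0;0 -156 156 -31 0;0 -185 185 -38 0;0 -214 214 -45 0;0 -243 243 -52 0;0 -272 272 -59 0;0 -290 290 -66 0")

```text
clock: 0.98
position: [372.9, -237.7, 231.4]
ee_rot: [0.706, -0.045, -0.706, -0.045]
contact_force: [1.3, -0.4, -0.5]
gripper_width: 42.9
```

```bash
cat > st.py <<'E'
from h import *
from bench import status
import sys
s=status.read_state(); R=Ro.from_quat(s["ee_rot"]).as_matrix(); print(s["clock"],s["position"].round(1),"dock",todock(s["position"]).round(1),"w",round(s["gripper_width"],1),"F",s["contact_force"].round(1)); print(R.round(3).tolist())
z=-R[:2,2]; print("spin needed",round(-np.degrees(np.arctan2(ey[1],ey[0])-np.arctan2(z[1],z[0])),2))
for a in sys.argv[1:]:
    p=eval(a); print(p,rel(s,*p))
E
python3 st.py "(-215,-32,160)"
```

```text
0.9833 [ 372.9 -237.7  231.4] dock [ 407.9 -280.1] w 42.9 F [ 1.3 -0.4 -0.5]
[[0.0, -0.127, -0.992], [0.0, -0.992, 0.127], [-1.0, -0.0, -0.0]]
spin needed -16.49
(-215, -32, 160) [  71.6 -667.7  -61. ]
```

>>> apply_moves(targets="0 -38 -10 -4 0;0 -78 -15 -9 0;0 -118 -20 -14 0;0 -158 -25 -16.5 0;0 -198 -30 -16.5 0;0 -238 -35 -16.5 0;0 -278 -40 -16.5 0;0 -318 -45 -16.5 0;0 -358 -48 -16.5 0;0 -398 -50 -16.5 0")

```text
clock: 1.82
position: [475.1, 149.8, 231.2]
ee_rot: [-0.705, -0.055, 0.705, -0.055]
contact_force: [1.2, 0.4, -0.3]
gripper_width: 42.9
```

```bash
python3 st.py "(-222,-34,160)" "(-222,-34,40)"
```

```text
1.8167 [475.1 149.8 231.2] dock [  41.8 -117.3] w 42.9 F [ 1.2  0.4 -0.3]
[[-0.0, 0.154, -0.988], [-0.0, -0.988, -0.154], [-1.0, -0.0, 0.0]]
spin needed -0.37
(-222, -34, 160) [  71.2 -264.3  -81.6]
(-222, -34, 40) [ 191.2 -264.3  -81.6]
```

>>> apply_moves(targets="5 -40 -12 -.4 0;15 -80 -24 -.4 0;25 -120 -36 -.4 0;40 -160 -48 -.4 0;55 -200 -60 -.4 0;70 -235 -72 -.4 0;71 -264 -82 -.4 0;71 -264 -82 -.4 0")

```text
clock: 2.48
position: [515.6, 426.3, 156.5]
ee_rot: [-0.704, -0.058, 0.705, -0.059]
contact_force: [-0.0, -0.1, 0.7]
gripper_width: 42.4
```

```bash
python3 - <<'E'
from h import *
from bench import get_image
for n in("scene","side","wrist"):
    r=get_image(n); cv2.imwrite(f"pics/{n}1.png",r["img"][:,:,::-1])
    if n=="scene":
        for q in[(193,298),(220,298),(205,315),(193,280)]: print(q,todock(cast(r,q,0)).round(0))
    if n!="wrist":
        a=rimfit(r);print(a,todock(a[1]))
E
python3 st.py "(-222,-34,5)"
```

```text
(193, 298) [-267.   -5.]
(220, 298) [-253.  -45.]
(205, 315) [-290.  -36.]
(193, 280) [-234.   10.]
(array([212, 229,  41,  35, 751], dtype=int32), array([530.42282985, 360.59412755]), np.float64(2.7298333109760478)) [-157.45323053  -28.95638424]
(array([234, 233,  35,  32, 532], dtype=int32), array([531.10096031, 363.31493113]), np.float64(3.9103823738218253)) [-160.03043487  -27.8516731 ]
2.6333 [515.4 421.1 159.4] dock [-219.6  -34.1] w 42.8 F [ 0.4 -0.4 -0.1]
[[-0.001, 0.161, -0.987], [-0.001, -0.987, -0.161], [-1.0, 0.001, 0.001]]
spin needed 0.04
(-222, -34, 5) [154.4  -2.6  -0.4]
```

View pics/scene1.png

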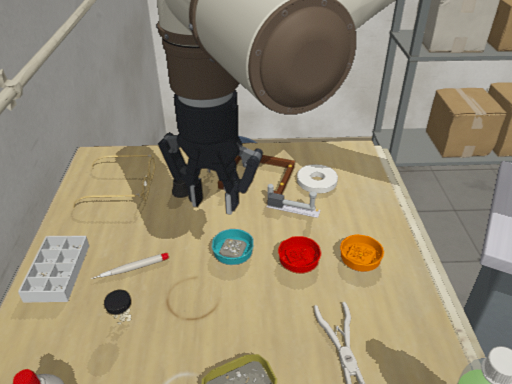

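View pics/wrist1.png

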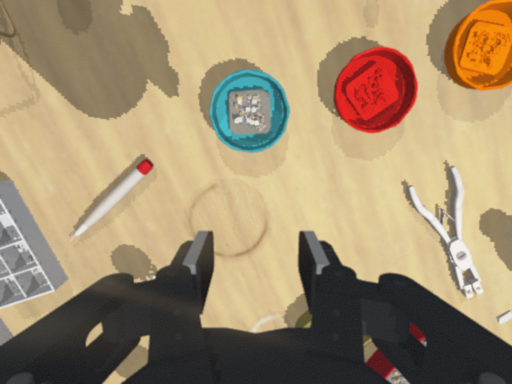

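>>> apply_moves(targets="35 -2 -6 0 0;75 -2 -6 0 0;110 -2 -6 0 0;135 -2 -6 0 0;148 -2 -6 0 0;153 -2 -6 0 0;153 -2 -6 0 0;153 -2 -6 0 0")

```text
clock: 3.3
position: [522.5, 424.7, 9.4]
ee_rot: [0.706, 0.058, -0.704, 0.056]
contact_force: [0.3, 0.8, 0.8]
gripper_width: 42.9
```

```bash
python3 st.py "(-200,-28.4,5)";python3 - <<'E'
from h import *
from bench import get_image
for n in("side","wrist"):
    r=get_image(n); cv2.imwrite(f"pics/{n}2.png",r["img"][:,:,::-1])
E
```

```text
3.3 [522.5 424.7   9.4] dock [-222.   -26.5] w 42.9 F [0.3 0.8 0.8]
[[0.002, 0.16, -0.987], [0.002, -0.987, -0.16], [-1.0, -0.002, -0.003]]
spin needed 0.01
(-200, -28.4, 5) [ 4.4 22.1  1.9]
```

View pics/side2.png

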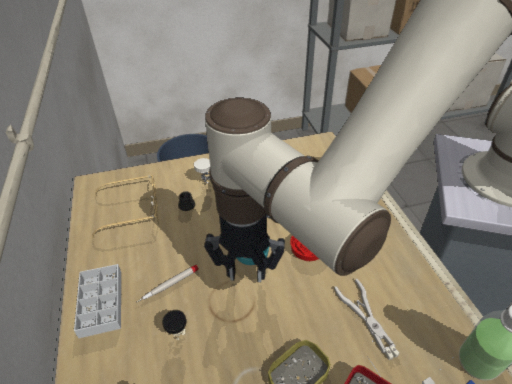

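View pics/wrist2.png

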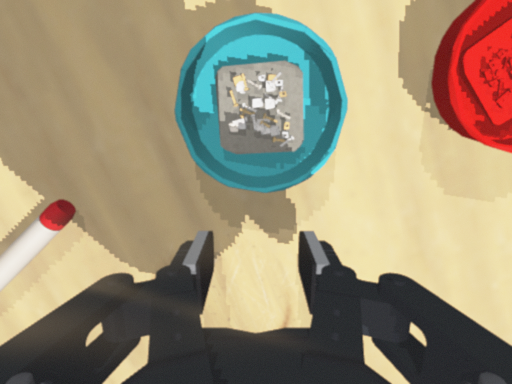

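>>> apply_moves(targets="1 6 1 0 0;2 13 1 0 0;2 20 1 0 0;2 26 0 0 0;2 33 -2 0 0;2 40 -4 0 0;2 47 -6 0 0;2 54 -8 0 0;2 60 -10 0 0;2 60 -10 0 0")

```text
clock: 4.23
position: [541.5, 365.1, 5.3]
ee_rot: [-0.705, -0.056, 0.705, -0.056]
contact_force: [0.4, -0.4, -0.2]
gripper_width: 43.0
```

```bash
cat > look.py <<'E'
from h import *
from bench import get_image,status
import sys
k=sys.argv[1]
for n in("scene","side","wrist"):
    r=get_image(n); cv2.imwrite(f"pics/{n}{k}.png",r["img"][:,:,::-1])
    try:
        if n=="wrist": continue
        a=rimfit(r);print(n,a[0],todock(a[1]).round(1),round(a[2],1))
    except Exception as e: print(n,e)
E
python3 look.py 3; python3 st.py "(-115,0,6)"
```

```text
scene [215 221  20  28 251] [-148.6   -6.1] 7.6
side [234 232  21  18 130] [-136.2  -27.5] 19.1
4.3833 [540.9 366.2   5.1] dock [-161.3  -17.7] w 43.0 F [-0.8 -0.5 -1.1]
[[-0.0, 0.16, -0.987], [-0.0, -0.987, -0.16], [-1.0, 0.0, 0.0]]
spin needed 0.0
(-115, 0, 6) [ -0.9  46.4 -17.7]
```

View pics/wrist3.png

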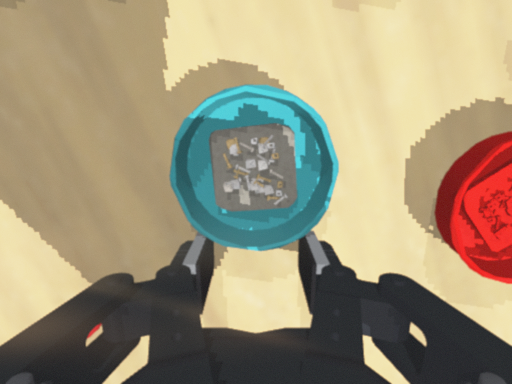

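The dish at (254,167) sits centred between both fingertips, so I'll keep steering diagonally.

>>> apply_moves(targets="0 5 -2 0 0;0 11 -4.5 0 0;0 18 -7 0 0;0 25 -9.5 0 0;0 32 -12.5 0 0;0 39 -15 0 0;0 46 -17.5 0 0;0 52 -18 0 0;0 57 -18 0 0;0 57 -18 0 0")

```text
clock: 5.22
position: [567.8, 311.8, 5.3]
ee_rot: [-0.705, -0.056, 0.705, -0.057]
contact_force: [-0.8, -0.4, -0.3]
gripper_width: 42.5
```

```bash
cat >> h.py <<'E'
def wdish(r):
    hsv=cv2.cvtColor(r["img"],cv2.COLOR_RGB2HSV); m=cv2.inRange(hsv,(85,110,50),(102,255,255))
    cs,_=cv2.findContours(m,cv2.RETR_EXTERNAL,cv2.CHAIN_APPROX_NONE); c=max(cs,key=cv2.contourArea)
    p=np.array([cast(r,q,22)[:2] for q in cv2.convexHull(c)[:,0].astype(float)])
    (c2,rad)=cv2.minEnclosingCircle(p.astype(np.float32)); e=cv2.fitEllipse(p.astype(np.float32))
    return np.array(c2),rad,np.array(e[0]),e[1]
E
sed -i 's/if n=="wrist": continue/if n=="wrist":\n            w=wdish(r);print("wrist",todock(w[0]).round(1),w[1],todock(w[2]).round(1),w[3]); continue/' look.py
python3 look.py 4; python3 st.py "(-65,0,6)"
```

```text
scene [218 198  19  27 245] [-85.    5.7] 7.6
side [229 209  20  19 130] [-78.5  -8.1] 2.9
wrist [-62.3   1.2] 35.90875244140625 [-62.1   1.3] (70.49539947509766, 71.37672424316406)
5.3667 [567.8 313.1   5.4] dock [-104.6    0.3] w 42.6 F [ 0.1 -0.1 -0.3]
[[0.0, 0.16, -0.987], [-0.0, -0.987, -0.16], [-1.0, 0.0, -0.0]]
spin needed 0.02
(-65, 0, 6) [-0.6 39.6  0.3]
```

View pics/wrist4.png

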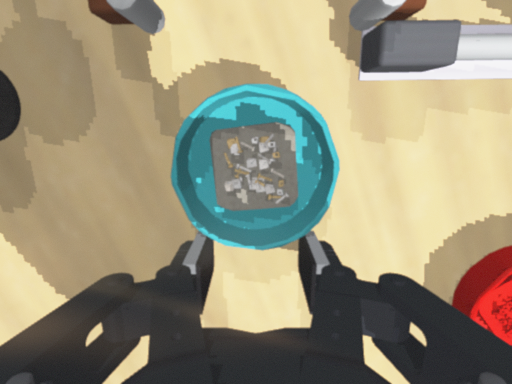

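View pics/scene4.png

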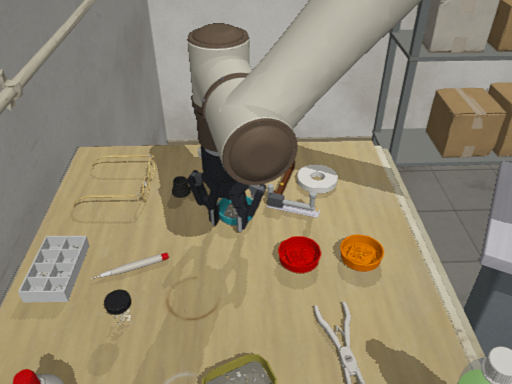

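Run:
```python
from h import *
from bench import get_image
r=get_image("wrist"); print(np.array(r["world_from_camera"])[:3,3].round(0),todock(np.array(r["world_from_camera"])[:2,3]).round(0))
for y in(45.5,-45.5):
  for z in(0,34): print(y,z,proj(r,[*toworld((0,y)),z]).round(0))
a=cv2.cvtColor(r["img"],cv2.COLOR_RGB2BGR)[:90,80:512]; cv2.imwrite("pics/wc.png",cv2.resize(a,None,fx=1.85,fy=1.85*1.5,interpolation=cv2.INTER_CUBIC))
```

```text
[579. 246. 148.] [-37.   1.]
45.5 0 [154.  24.]
45.5 34 [121.  -5.]
-45.5 0 [361.  23.]
-45.5 34 [395.  -5.]
```

View pics/wc.png

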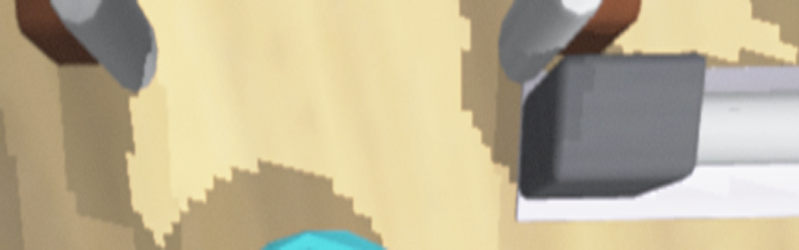

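>>> apply_moves(targets="0 5 0.5 0 0;0 11 1 0 0;0 18 1 0 0;0 25 1 0 0;0 31 1 0 0;0 37 1 0 0;0 43 1 0 0;0 48 1 0 0;0 48 1 0 0")

```text
clock: 6.17
position: [574.5, 264.3, 5.3]
ee_rot: [-0.705, -0.056, 0.705, -0.057]
contact_force: [-0.5, 0.1, 0.7]
gripper_width: 42.4
```

```bash
python3 look.py 5; python3 st.py "(-20,0,6)"
```

```text
scene [229 181  18  28 248] [-22.9  -6.8] 10.5
side [233 191  19  21 138] [-35.3  -4.3] 8.6
wrist [-14.5   0.1] 35.946006774902344 [-14.2   0.1] (70.71720886230469, 71.19454193115234)
6.3167 [574.4 265.4   5.3] dock [-56.4  -0.8] w 42.7 F [ 0.3 -0.2  0.6]
[[-0.0, 0.16, -0.987], [-0.0, -0.987, -0.16], [-1.0, 0.0, 0.0]]
spin needed -0.0
(-20, 0, 6) [-0.7 36.4 -0.8]
```

View pics/wrist5.png

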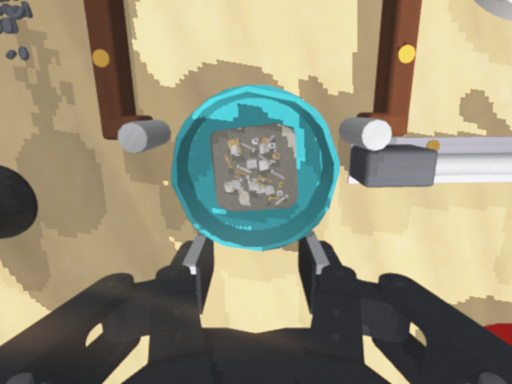

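The dish is centred in the gap: its edges are at 172 and 338, and the posts' inner edges are at about 170 and 340. Pushing on straight.

>>> apply_moves(targets="0 5 0 0 0;0 10 0 0 0;0 15 0 0 0;0 20 0 0 0;0 25 0 0 0;0 30 0 0 0;0 34 0 0 0;0 34 0 0 0")

```text
clock: 6.98
position: [579.9, 230.9, 5.3]
ee_rot: [-0.705, -0.056, 0.705, -0.057]
contact_force: [-0.1, 0.2, 0.8]
gripper_width: 42.6
```

```bash
python3 look.py 6; python3 st.py "(-20,0,6)"
```

```text
scene [235 172  18  26 233] [14.3 -4.3] 14.7
side [235 181  19  20 139] [-4.9  0.2] 9.6
wrist [19.3 -0.1] 35.93907165527344 [19.5  0. ] (70.77742767333984, 71.06404876708984)
7.1333 [579.9 231.9   5.3] dock [-22.5  -0.7] w 43.0 F [-0.6 -0.4  0. ]
[[-0.0, 0.16, -0.987], [-0.0, -0.987, -0.16], [-1.0, 0.0, 0.0]]
spin needed 0.0
(-20, 0, 6) [-0.7  2.5 -0.7]
```

View pics/wrist6.png

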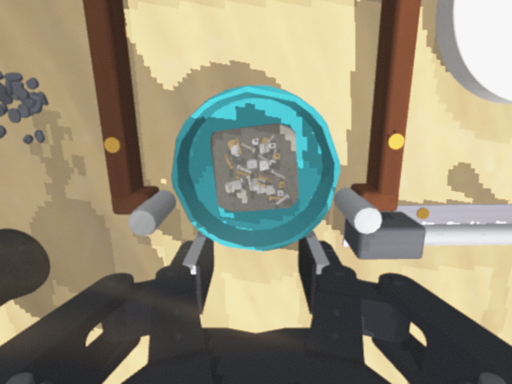

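>>> apply_moves(targets="-2 -6 0 0 0;-4 -14 0 0 0.5;-4 -14 0 0 0.5;-4 -14 0 0 0.5;-4 -14 0 0 0.5;-4 -8 0 0 0.5;-4 0 0 0 0.5;-4 4 0 0 0.5;-4 10 0 0 0.5;-4 10 0 0 0.5")

```text
clock: 7.97
position: [581.5, 220.5, 9.2]
ee_rot: [-0.705, -0.056, 0.705, -0.056]
contact_force: [-0.7, -0.4, -0.7]
gripper_width: 21.5
```

```bash
python3 look.py 7; python3 st.py "(12,0,9)"
```

```text
scene [258 176  13  17  88] [ 17.9 -57.3] 13.8
side [241 191   8   5  33] [ 20.7 -15.5] 11.9
wrist [35.5 -0.7] 35.85785675048828 [35.5 -0.7] (70.43067169189453, 71.45978546142578)
8.1167 [581.6 221.8   9.3] dock [-12.2  -0.7] w 21.6 F [-0.1  0.   0.1]
[[-0.0, 0.16, -0.987], [-0.0, -0.987, -0.16], [-1.0, 0.0, 0.0]]
spin needed -0.02
(12, 0, 9) [ 0.3 24.2 -0.7]
```

View pics/wrist7.png

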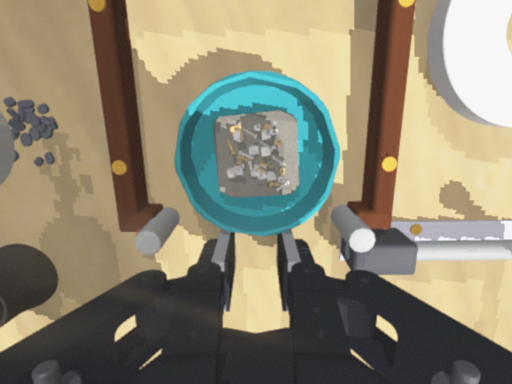

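>>> apply_moves(targets="0 4 0 0 0.5;0 9 0 0 0.5;0 14 0 0 0.5;0 19 0 0 0.5;0 23 0 0 0.5;0 25 0 0 0.5;0 25 0 0 0.5")

```text
clock: 8.7
position: [585.6, 196.8, 9.3]
ee_rot: [-0.705, -0.056, 0.705, -0.057]
contact_force: [-0.5, 0.1, 0.1]
gripper_width: 21.7
```

```bash
python3 look.py 8; python3 st.py "(-40,0,9)"
```

```text
scene [262 169  12  17  91] [51.1  0.1] 4.8
side [243 184   8   5  33] [ 43.  -20.5] 8.9
wrist [59.4 -0.7] 35.890079498291016 [59.5 -0.7] (70.53144836425781, 71.47557067871094)
8.85 [585.5 197.3   9.3] dock [12.5 -0.7] w 21.0 F [-0.2 -0.2  0.1]
[[-0.0, 0.16, -0.987], [-0.0, -0.987, -0.16], [-1.0, 0.0, 0.0]]
spin needed 0.01
(-40, 0, 9) [  0.2 -52.5  -0.7]
```

View pics/wrist8.png

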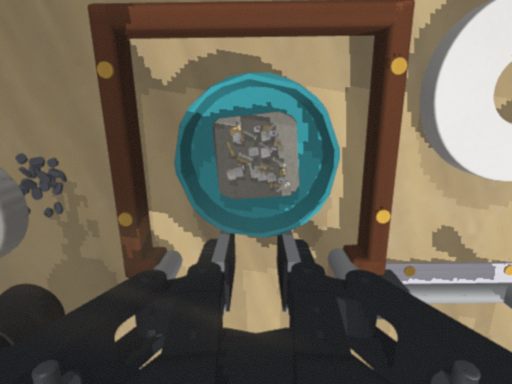

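>>> apply_moves(targets="0 -10 0 0 0.5;0 -35 0 0 0.5;0 -58 0 0 0.5;-30 -60 0 0 0.6;-70 -60 5 -7 1;-90 -60 30 -14 1;-90 -55 70 -21 1;-90 -45 105 -28 1;-90 -35 140 -35 1;-90 -28 175 -42 1")

```text
clock: 9.68
position: [406.6, 196.7, 99.4]
ee_rot: [0.637, 0.308, -0.637, 0.308]
contact_force: [-0.9, 0.5, 0.4]
gripper_width: 0.3
```

```bash
python3 look.py 9; python3 st.py "(-15,-175,60)"; python3 -c "
from bench import status;print(status.read_state()['joints'].round(2))"
```

```text
scene [241 160  34  26 492] [56.8 -2.2] 2.9
side [235 165  29  24 347] [54.4 -2.6] 4.7
wrist max() iterable argument is empty
9.8333 [406.  196.4  99.7] dock [ -15.2 -178. ] w -0.1 F [1.6 0.5 0.6]
[[-0.001, 0.78, -0.625], [-0.0, -0.625, -0.78], [-1.0, -0.0, 0.001]]
spin needed 42.1
(-15, -175, 60) [39.7  2.2 -2.1]
[ 0.81  0.25 -0.58 -0.   -0.74  0.08]
```

View pics/scene9.png

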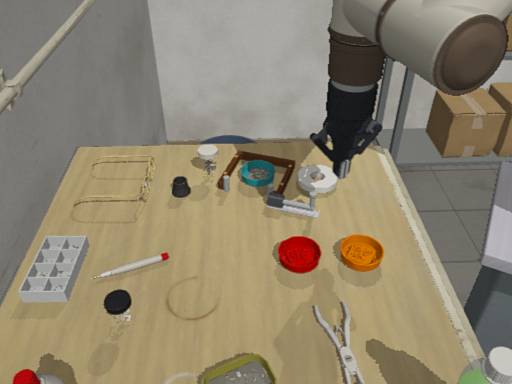

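>>> apply_moves(targets="5 2 -2 -7 1;10 2 -2 -14 1;15 2 -2 -21 1;20 2 -2 -28 1;25 2 -2 -35 1;30 2 -2 -42 1;35 2 -2 -48 1;40 2 -2 -48 1;40 2 -2 -48 1")

```text
clock: 10.58
position: [411.5, 198.0, 58.5]
ee_rot: [0.459, 0.538, -0.459, 0.538]
contact_force: [0.8, -0.2, 0.3]
gripper_width: 0.0
```

```bash
python3 look.py 10; python3 st.py "(-15,-165,13)" "(-15,-104,13)"
```

```text
scene [241 160  34  27 490] [56.8 -2.9] 3.6
side [235 165  28  24 350] [53.8 -2.9] 4.3
wrist max() iterable argument is empty
10.7333 [411.6 197.9  59.4] dock [ -15.9 -172.3] w 0.4 F [-0.2  0.1 -0.9]
[[0.0, 0.987, 0.159], [0.0, 0.159, -0.987], [-1.0, 0.0, -0.0]]
spin needed 89.92
(-15, -165, 13) [46.4  7.3  0.9]
(-15, -104, 13) [46.4 68.3  0.8]
```

View pics/wrist10.png

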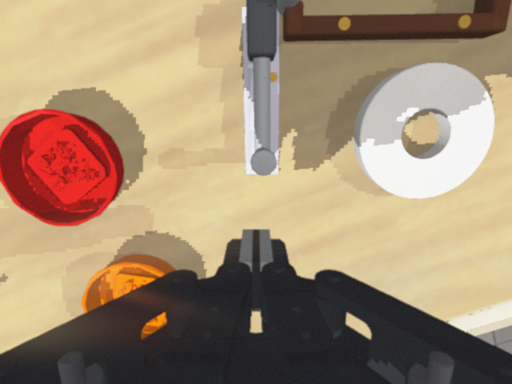

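>>> apply_moves(targets="15 0 2 0 1;30 0 3 0 1;42 0 3 0 1;45 2 3 0 1;45 8 3 0 1;45 14 3 0 1;45 20 3 0 1;45 25 3 0 1;45 30 3 0 1;45 30 3 0 1")

```text
clock: 11.57
position: [442.5, 199.7, 14.8]
ee_rot: [0.459, 0.538, -0.458, 0.539]
contact_force: [0.5, -0.2, -0.1]
gripper_width: -0.1
```

```bash
python3 look.py 11; python3 st.py "(-15,-104,13)"
```

```text
scene [242 160  33  26 492] [56.7 -2.3] 3.1
side [235 165  29  24 348] [54.1 -1.1] 4.3
wrist [ 53.3 -33.2] 18.92801284790039 [74.8  7.5] (64.910400390625, 114.78076171875)
11.7167 [441.3 199.2  14.4] dock [ -12.4 -142.7] w -0.3 F [-0.4  0.9  0. ]
[[0.0, 0.987, 0.16], [0.0, 0.16, -0.987], [-1.0, 0.0, -0.0]]
spin needed 90.0
(-15, -104, 13) [ 1.4 38.7 -2.6]
```

View pics/wrist11.png

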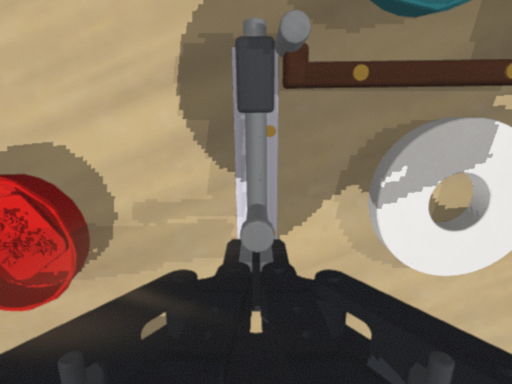

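Contact is square: the knob is at (258,236) and the fingers are at x≈257. Pushing further.

>>> apply_moves(targets="0 6 0 0 1;0 11 0 0 1;0 16 0 0 1;0 21 0 0 1;0 26 0 0 1;0 31 0 0 1;0 35 0 0 1;0 37 0 0 1;0 37 0 0 1")

```text
clock: 12.47
position: [478.5, 205.5, 14.3]
ee_rot: [0.459, 0.538, -0.458, 0.539]
contact_force: [-0.1, 0.3, 0.1]
gripper_width: -0.0
```

```bash
python3 look.py 12; python3 st.py "(-15,-104,13)"
```

```text
scene [242 160  33  26 493] [56.7 -1.6] 2.9
side [235 165  28  24 350] [54.2 -3.5] 5.0
wrist [57.3 -6.7] 35.648963928222656 [57.  -6.9] (58.50053405761719, 70.7611312866211)
12.6167 [478.2 205.5  14.5] dock [ -12.7 -105.4] w -0.2 F [ 0.3 -1.  -0.1]
[[0.001, 0.987, 0.16], [0.001, 0.16, -0.987], [-1.0, 0.001, -0.001]]
spin needed 90.02
(-15, -104, 13) [ 1.5  1.4 -2.3]
```

View pics/wrist12.png

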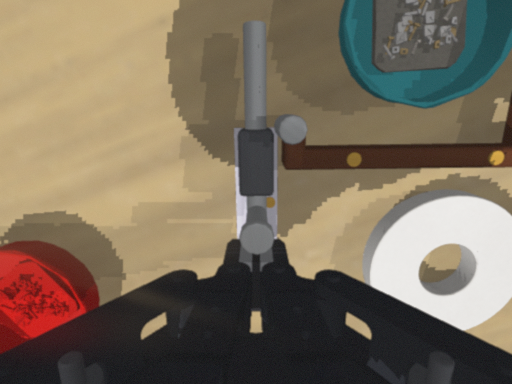

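Run:
```python
from h import *
from bench import get_image
r=get_image("wrist")
k=todock(cast(r,(258,236),47)); p=todock(cast(r,(292,129),34)); t=todock(cast(r,(255,23),13))
print("knob",k,"post",p,"tip",t)
```

```text
knob [-11.05096237 -85.5883796 ] post [  2.554399   -45.16063959] tip [-12.20909037  -1.8481516 ]
```

>>> apply_moves(targets="0 1 0 0 1;0 2 0 0 1;0 2 0 0 1;0 3 0 0 1;0 3 0 0 1")

```text
clock: 13.08
position: [479.5, 205.3, 14.2]
ee_rot: [0.457, 0.539, -0.459, 0.538]
contact_force: [-5.6, 1.0, 3.2]
gripper_width: 0.1
```

```bash
python3 st.py
```

```text
13.0833 [479.5 205.3  14.2] dock [ -12.3 -104. ] w 0.1 F [-5.6  1.   3.2]
[[-0.002, 0.987, 0.16], [-0.001, 0.16, -0.987], [-1.0, -0.002, 0.001]]
spin needed 90.0
```

The bolt is at its stop: resistance is -5.6 N and travel ended early. Backing off and lifting clear.

>>> apply_moves(targets="0 -8 0 0 1;0 -30 0 0 1;0 -60 0 0 1;-35 -62 0 0 1;-75 -62 0 0 1;-115 -80 0 0 1;-140 -100 0 0 1;-140 -100 0 0 1")

```text
clock: 13.75
position: [382.1, 190.7, 159.8]
ee_rot: [0.462, 0.539, -0.454, 0.539]
contact_force: [0.5, -0.0, -0.1]
gripper_width: -0.2
```

```bash
python3 look.py 13; python3 st.py
python3 - <<'E'
import cv2
a=cv2.imread("pics/scene13.png")[135:275,165:355]; cv2.imwrite("pics/c13.png",cv2.resize(a,None,fx=4.2,fy=4.2,interpolation=cv2.INTER_CUBIC))
E
```

```text
scene [241 160  34  26 491] [56.7 -2.3] 3.0
side [235 165  28  24 347] [54.6 -2.9] 4.6
wrist max() iterable argument is empty
13.9 [381.8 189.6 154.5] dock [ -12.5 -203. ] w 0.2 F [ 0.1  0.3 -0.8]
[[0.001, 0.987, 0.16], [0.001, 0.16, -0.987], [-1.0, 0.001, -0.001]]
spin needed 90.03
```

View pics/c13.png

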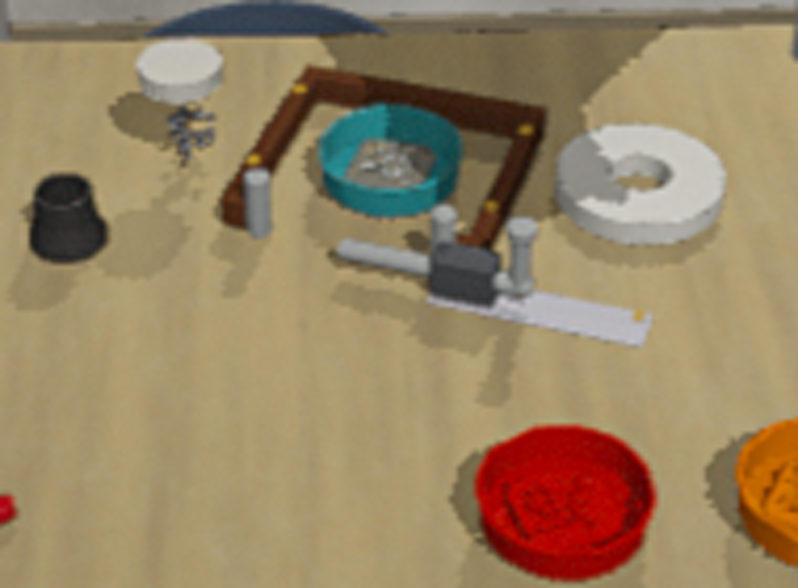

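View pics/side13.png

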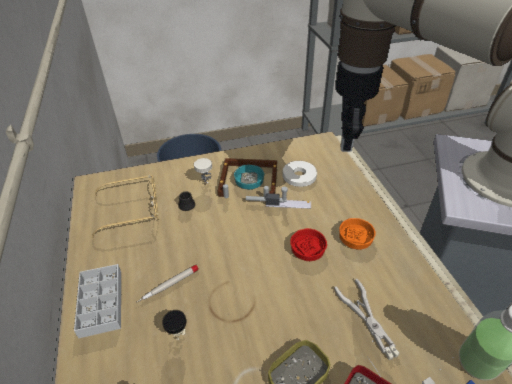

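Run:
```python
from h import *
import pickle
from bench import job
S=pickle.load(open("im0.pkl","rb"))["scene"]
f=lambda u:((u[0]+.5)/4.2-.5+165,(u[1]+.5)/4.2-.5+135)
a=todock(cast(S,f((524,227)),47)); b=todock(cast(S,f((622,248)),47)); print(a,b,a-b)
if a[1]-b[1]>42: print(job.job_done())
```

```text
[-12.75103807 -87.71781576] [ -13.50844774 -132.17696771] [ 0.75740967 44.45915195]
the job is handed in; nothing more can be done
None
```

The dish is inside the parking bay with the bolt across its mouth, and the job is handed in at about 14 s on the robot's clock. I cradled the teal screw dish between the half-open fingers, pushed it diagonally into line and then straight through the gap. I finished that push with narrowed fingers. I then shut the gripper, pushed the knob until the bolt reached its stop, and lifted clear.

What the last checks showed:
- **Dish:** the wrist camera put its centre at x ≈ 59 mm, y ≈ -1 mm in the bay's frame just after the push. The final pictures show it still flat inside.
- **Bolt:** the knob moved about 44.5 mm between the before and after pictures. The tool also felt about 5.6 N when it reached the stop.
- **Bystanders:** the loupe, jar and roll look unmoved by eye; I did not measure them again.
- **Disagreement:** after the arm had lifted clear, the scene and side cameras put the dish at x ≈ 55 to 57 mm, y ≈ -2 to -3 mm. That is a few mm from the wrist reading but well inside the limits. While the arm was hiding the dish, their readings were too poor to use.

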